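Roll-mix a control-serum bottle on the hand-tilted rocker and hold it before the scanner

ROBOT

A 7-joint arm with a two-finger parallel gripper is mounted at the origin on the work surface. World frame = base frame: x ahead of the robot, y to its left, z up, the work surface at z = 0. Lengths are in m, angles in rad, forces in N, time in s.
With the tool pointing down it reaches from about 0.425 to 0.925 m from the base axis. Payload 6.8 kg.
Tool frame: the origin (TCP) lies on the centre line of the jaws, within the pads' length; the fingertips stand env.tip_reach ahead of it and the grasp point (between the pads) lies 6 mm ahead of it (env.tip_reach is the distance from the TCP to the fingertips, in m); z points along the fingers, y is the line along which they close (so a half turn about z gives the same grasp; the last joint's range is limited). The gripper opens to 85 mm and grips with 20 to 120 N. Pads are 22 mm wide; open, the fingers measure 114 mm over their backs; the gripper's body (76 mm by 85 mm) begins 54 mm behind the grasp point. The pads swing forward as they close: fully open they stand 13 mm farther back than shut.
Start: joints at [-1.43, 0.477, 0.022, 1.555, -0.011, 1.109, -0.083], TCP at [0.166, 0.654, 0.256] pointing down, gripper open.
Joint ranges: [-2.96, 2.96], [-0.34, 2.1], [-1.41, 1.46], [0.24, 2.44], [-1.37, 4.51], [0.17, 1.92], [-2.96, 2.96]. Speed limits (rad/s): [2.39, 2.39, 3.14, 3.14, 3.14, 3.14, 3.14].

INTERFACE

Orientations are given as [roll, pitch, yaw] about the fixed x, y, z axes, in that order (R = Rz(yaw) Ry(pitch) Rx(roll)).
In Python, from bench import env gives the robot as it stands.
- The arm moves only by the tool apply_moves, never from a script. Its argument "moves" is a list of rows, each an object of numbers: "dx", "dy", "dz": the shift along the tool's x, y, z as a fraction of full scale; "wx", "wy", "wz": the turn, a rotation vector about the tool's x, y, z as a fraction of full scale; "grip": the closure, from -1 (fully open) to 1 (shut). A call has 1 to 12 rows; each row shifts and turns the commanded pose from where the row before left it, along the tool's axes as they then stand; what a row does not reach is not made up. Full scale, the value 1, is 0.04 m for a shift and 5 degrees for a turn. A row lasts 1/12 s, in which the tool goes at most 41.7 mm and 7.16 degrees, less where a joint would pass 70% of its speed; a pose out of reach is approached as far as the arm can. A call with a number of a shift or a turn outside -1 to 1 is refused whole. A call with a gripper value outside its range is refused whole. The fingers move at their own pace and stop on an object; "grip_force" is the grip in N (left out, the last holds). Time passes only in rows, so rows that do not move let the fingers close. It gives the time, the measured TCP pose, the force, the opening and the grip force at its end, in the units of the state.
- env.observe(): the state, without advancing time (a new reading comes with each control period).
- env.snapshot(name): name is "scene" or "side" or "wrist"; returns (picture, depth): 400x640x3 uint8, red, green, blue; 400x640 float32, m along the optical axis (not along the pixel's ray), 0 where there is no reading.
- env.camera_model(name): a dict with "camera_matrix" (3x3 intrinsics, pixels), "dist" ([k1, k2, p1, p2, k3] as OpenCV has them; the pictures are not rectified), "R" (3x3) and "t" (3): a world point X has camera coordinates R X + t. Camera axes: x right, y down, z forward; pixel columns grow to the right and rows downward; lengths in m; the calibration is good to about 2 mm. A picture is of the moment at which its call begins: read the wrist's pose just before it. camera_model takes no time and is no camera call; for the wrist camera it gives the pose at the moment of the call.
- env.hand_in(): hands the job in; it is judged then, once.
Trained networks look in the newest picture that a camera, given by its name, has taken for a name from the list of things; names that differ only in an ending like _2 or _b are one class to them, and where a whole thing is asked for, a point or a joint stands for the part that bears it (a point fixed in the world has none). Each returns a list of dicts, best first, with "conf" (0 to 1); they miss things now and then, are a little off and sometimes report something else, mostly with a low value. They report only what shows in the picture. A call takes as long as a camera call. They do not tell look-alikes from the thing itself.
- env.spot_in(camera, target): "at" ([x, y, z] in m, in the coordinates of the camera as it stood for that picture, good to about 4 mm: the middle of the surface that is visible of it).
- env.cut_out(camera, target): "region" (400x640 bool, what is visible of it).
- env.landmark_of(camera, target): "at" ([x, y, z] in m, in the coordinates of the camera as it stood for that picture, good to about 4 mm: a listed point, or the origin of a listed thing).
The state is a dict: "clock": time; "qpos": joint angles; "qd": joint speeds; "effort": joint torques, N m; "tool_pos": TCP position; "tool_rot": TCP orientation; "force": force on the tool from outside, world axes, zero at the start; "wrist_torque": the same for the moment, N m; "grip_width": finger opening in m; "finger_force": force on a finger pad.
Only numpy, scipy, OpenCV 4.12 (cv2) and the standard library are available. Lean on these libraries where they do the work, as an engineer would, in place of code of your own. Each camera call takes 0.05 s, during which the arm holds its last target. There are 200 camera calls.

TASK

The rocker's drive is disengaged, so mix the control-serum bottle by hand: take the tray by its handle and tilt it so that the bottle rolls to the end away from the handle and then back to the handle end, each time to within about 4 cm of the end wall but turned back without touching it, gently (under about 25 cm a second, so that it does not foam), never touching the bottle itself and leaving the other things on the bench alone. Then bring the bottle to rest squarely in front of the scanner, the middle of its body centred on the window, and keep it still there for a good five seconds so that it is read. Finish while still holding the handle, with the tray level and the bottle in place.

Things in the scene. Friction and masses are not known exactly. Their poses are not given: they have to be found in the camera images.
- rocker: See-saw bench rocker: cream housing 220 x 270 x 66 mm on four feet, fixed to the bench; two steel cheeks carry the tray's hinge. Origin: centre of its underside, on the bench. The hinge axis runs along its x, 120 mm above the origin. Its y runs along the level tray; the handle is at the -y end, the scanner stands on its -x side.
- tray (a joint): Tilt of the tray about the rocker's hinge, rad; 0 = level, positive = handle end raised, so that the bottle rolls away from the handle (to +y). Stops at -0.2 and 0.2. The hinge has drag (about 0.8 N m dry friction, 0.08 N m s/rad viscous): the tray stays where it is left. Tray 1.1 kg, nearly balanced.
- tray_mid (a point): Centre of the tray floor's upper face, 12 mm above the hinge axis; turns with the tray: x across it, y along it away from the handle, z up. Steel tray with black rubber lining, inside 432 mm (y) x 168 mm; side rims 28 mm high, end walls 42 mm. The bottle's axis can travel from y = -0.181 m (against the handle-end wall) to +0.181 (far-end wall).
- tray_grip (a point): Middle of the tray's handle, a light grey bar out from the tray's -y end: 28 mm wide (x), 18 mm thick (z), 82 mm long (y), nothing beside it. The point is 285 mm from the hinge axis along the tray and 22 mm above it (142 mm above the bench when level); axes as tray_mid. Take it from above, fingers across the 28 mm; it turns about the hinge with the tray.
- bottle: Closed white bottle with black-ringed label, lying across the tray: 70 mm diameter, 148 mm long with cap, 0.25 kg. Origin: on its axis, 60 mm from its foot, 35 mm above the tray floor; x along the axis to the cap; y, z turn as it rolls. It rolls along the tray's y at about 7 m/s2 per rad of tilt beyond its rolling resistance (1.4 % of its weight: it stays put below about 0.014 rad).
- scanner_eye (a point): Centre of the dark window, 40 mm wide, of the hands-free barcode scanner: grey head on a black stand, fixed to the bench on the robot's side of the tray, window 170 mm above the bench. x points out of the window squarely across the tray, y along the tray (parallel to the rocker's y), z up. The bottle, some 140 mm away along x, is centred when its origin's y in this frame is 0.
- spare_bottle: Bystander: the same kind of bottle standing upright on the bench beyond the rocker, 148 mm high, 70 mm diameter; origin at the centre of its underside.
- tip_box: Bystander: blue pipette-tip box 85 x 122 mm, 60 mm high with its tips, on the bench left of the rocker; origin at the centre of its underside.
- calculator: Bystander: grey pocket calculator 150 x 78 mm, 19 mm high, lying on the bench to the right of the rocker's handle; origin at the centre of its underside.
Not all that is in view belongs to the job. Leave any green or turquoise look-alike of the bottle alone.

How it is judged:
On the way, in this order (a step that is already met when the one before it is completed fails the run):
1. the bottle has rolled to the end away from the handle (its side within 50 mm of the end wall) (y of bottle in the frame of tray_mid above 0.131 m), for 0.1 s.
2. the bottle has rolled back to the handle end (its side within 50 mm of the end wall) (y of bottle in the frame of tray_mid below -0.131 m), for 0.1 s.
3. the bottle stays in front of the scanner, within 15 mm of the window's centre line and slower than 0.04 m/s, for 4 s (y of bottle in the frame of scanner_eye between -0.015 and 0.015 m and linear speed of bottle below 0.04 m/s), for 4 s.
At the end, for the whole second after the job is handed in: The bottle lies on the tray within 15 mm of the scanner window's centre line, slower than 0.04 m/s, the tray is level within 0.05 rad, and the fingers still hold the tray's handle (contact force over 2 N) (all of step 3 and z of bottle in the frame of tray_mid between 0.028 and 0.042 m and value of joint tray between -0.05 and 0.05 rad and contact force between the fingers and tray above 2 N); the arm keeps its last pose, push and grip.
It fails at once if the bottle moves faster than 0.35 m/s (linear speed of bottle above 0.35 m/s).
It fails at once if the bottle runs against an end wall of the tray (y of bottle in the frame of tray_mid above 0.179 m or y of bottle in the frame of tray_mid below -0.179 m).
It fails at once if the robot touches the bottle (contact force between any of the arm, the fingers and bottle above 0.3 N).
It fails at once if the bottle leaves the tray (height (world z) of bottle below 0.1 m or z of bottle in the frame of tray_mid above 0.055 m).
It fails at once if a bystander (spare bottle, tip box or calculator) is moved by more than 20 mm (distance of any of spare_bottle, calculator, tip_box from where it was at the start of the episode above 0.02 m).
It also fails if it takes over 51 s, if anything falls off the work surface, if the arm or the gripper's body presses on something with over 40 N, if the wrist force passes 120 N, or if a joint passes its speed limit or range.

## Working session

There is one attempt and no reset: what is moved stays moved. The work goes in short steps, Python scripts to look and compute and a tool call to move; the robot and the scene stay as the last step left them, time stands still between calls to the robot, and variables do not carry over. Pictures are saved under pics/ and viewed, at most 10 in all, crops included, and the job is handed in when it is done.

Besides the shell and the picture viewer there is one more tool, called after "Emit:" as name(argument=value, ...) on one line, values as JSON. apply_moves: Moves the arm, as the interface text tells. Shift numbers are shares of 0.04 m and turn numbers shares of 5 degrees, none past 1 either way. Its arguments: {"type":"object","properties":{"moves":{"type":"array","items":{"type":"object","properties":{"dx":{"type":"number"},"dy":{"type":"number"},"dz":{"type":"number"},"wx":{"type":"number"},"wy":{"type":"number"},"wz":{"type":"number"},"grip":{"type":"number"}}}},"grip_force":{"type":"number"}},"required":["moves"]}

```bash
mkdir -p pics; ls; cat > h.py <<'E'
from bench import env
import numpy as np, cv2
def world(cam,p):
    m=env.camera_model(cam); return np.array(m["R"]).T@(np.array(p)-np.array(m["t"]).ravel())
def lm(cam,n,f='landmark_of'):
    return [(round(d["conf"],2),np.round(world(cam,d["at"]),4).tolist()) for d in getattr(env,f)(cam,n)[:3]]
E
python3 - <<'E'
from h import *
s=env.observe();print(s["clock"],s["tool_pos"],s["tool_rot"],s["grip_width"],env.tip_reach)
for c in("scene","side"):
    p,d=env.snapshot(c);cv2.imwrite(f"pics/{c}0.png",p[...,::-1])
    for n in("rocker","tray_mid","tray_grip","bottle","scanner_eye"):print(c,n,lm(c,n))
print(env.observe()["clock"])
E
```

```text
pics
0.0 [0.16605053 0.65367276 0.25529879] [-3.13972709e+00  1.28356584e-04  2.89285381e+00] 0.08567163153257258 0.025
scene rocker [(0.68, [0.543, 0.0951, -0.0037])]
scene tray_mid [(0.87, [0.5458, 0.0971, 0.1337])]
scene tray_grip [(0.69, [0.4872, -0.1835, 0.1432])]
scene bottle [(0.89, [0.5431, 0.146, 0.1666]), (0.72, [0.321, -0.2438, 0.0326]), (0.59, [0.2019, 0.2642, 0.0346])]
scene scanner_eye [(0.57, [0.3873, 0.0902, 0.1665])]
side rocker [(0.98, [0.546, 0.097, -0.0031])]
side tray_mid [(0.73, [0.5442, 0.0975, 0.1308])]
side tray_grip [(0.55, [0.4883, -0.1818, 0.1434])]
side bottle [(0.92, [0.5435, 0.148, 0.1672]), (0.87, [0.199, 0.2652, 0.0371]), (0.79, [0.3144, -0.2392, 0.0352])]
side scanner_eye [(0.57, [0.3848, 0.0881, 0.1731])]
0.6
```

View pics/scene0.png

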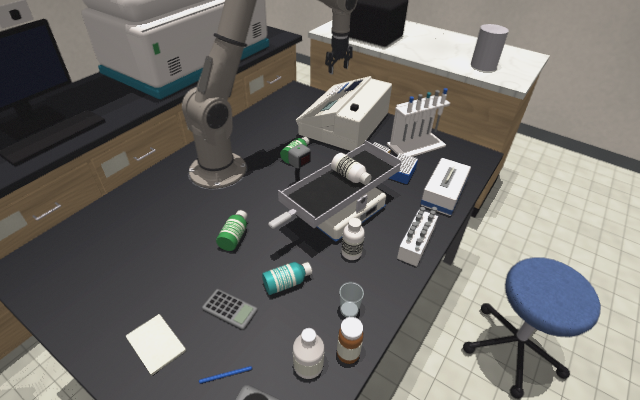

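View pics/side0.png

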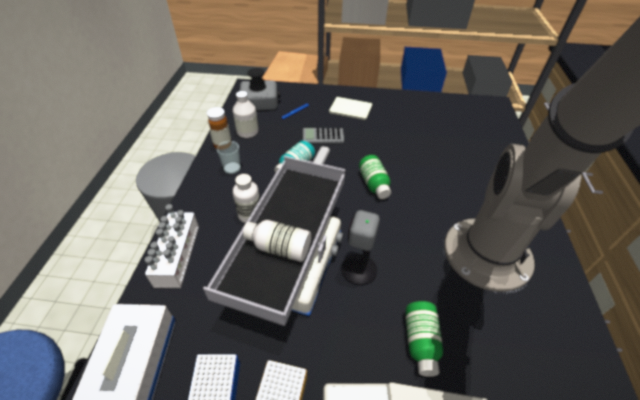

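The control-serum bottle is the white one with black rings lying in the tray, at scene (350,168) and side (280,240). The green bottles at scene (295,150) and (232,230) and the teal one at (285,277) are look-alikes on the bench. The white bottle at (352,240) stands upright, so it is the spare. I'll refine the geometry and confirm with one crop.

```bash
cat >> h.py <<'E'
from scipy.optimize import least_squares
def cloud(cam,d,mask=None):
    m=env.camera_model(cam);ok=d>0
    if mask is not None: ok&=mask
    v,u=np.nonzero(ok);uv=np.stack([u,v],1).astype(np.float64)[:,None]
    n=cv2.undistortPoints(uv,np.array(m["camera_matrix"],float),np.array(m["dist"],float))[:,0]
    z=d[v,u][:,None];P=np.hstack([n*z,z])
    return (P-np.array(m["t"]).ravel())@np.array(m["R"])
E
python3 - <<'E'
from h import *
for c in("scene","side"):
    A={n:[] for n in("tray_mid","tray_grip","scanner_eye","bottle")}
    for k in range(3):
        p,d=env.snapshot(c)
        for n in A:
            r=lm(c,n)
            if r:A[n].append(r[0][1])
    for n in A: print(c,n,np.mean(A[n],0).round(4),np.std(A[n],0).round(4))
    reg=env.cut_out(c,"tray_mid")
    if reg:
        P=cloud(c,d,np.array(reg[0]["region"]))
        P=P[(P[:,2]>.08)&(P[:,2]<.2)]
        r=P[(P[:,2]>.148)&(P[:,2]<.19)]
        hull=cv2.minAreaRect(r[:,:2].astype(np.float32)*1000);print(c,len(P),"rim rect",hull)
        f=P[(abs(P[:,2]-.132)<.012)]
        A_=np.c_[f[:,:2]-[.545,.097],np.ones(len(f))];print("floor plane",np.linalg.lstsq(A_,f[:,2],rcond=None)[0],len(f))
    if c=="side":cv2.imwrite("pics/crop.png",cv2.resize(p[140:320,190:410,::-1],None,fx=3,fy=3))
    np.save(f"pics/{c}.npy",d)
print(env.observe()["clock"])
E
```

```text
scene tray_mid [0.5467 0.0962 0.1327] [0.0013 0.0025 0.0011]
scene tray_grip [ 0.4856 -0.1845  0.1413] [0.0021 0.0007 0.0018]
scene scanner_eye [0.3876 0.0913 0.1663] [0.0003 0.0017 0.0004]
scene bottle [5.555e-01 1.000e-04 1.197e-01] [0.0193 0.2065 0.0656]
side tray_mid [0.5441 0.0982 0.1324] [0.0021 0.0014 0.0002]
side tray_grip [ 0.489  -0.1856  0.14  ] [0.0004 0.0014 0.0021]
side scanner_eye [0.3875 0.0901 0.1727] [0.0017 0.002  0.0012]
side bottle [0.2406 0.0985 0.0357] [0.0545 0.239  0.0017]
side 10558 rim rect ((534.29052734375, 47.5693359375), (541.9180297851562, 177.3933868408203), 78.2464370727539)
floor plane [0.00244206 0.00368902 0.13186225] 8185
2.2
```

View pics/crop.png

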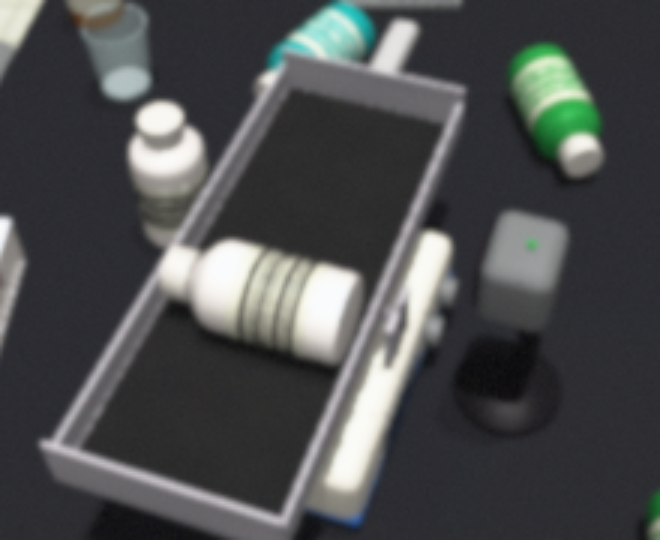

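The crop shows the white black-ringed bottle lying across the tray, and the scanner head on the robot's side. First swing: a lifted arc over to the handle.

Emit:
apply_moves(moves=[{"dx":-0.806,"dy":-0.177,"dz":-0.16,"wz":0.583,"grip":-1},{"dx":-0.806,"dy":-0.177,"dz":-0.16,"wz":0.583,"grip":-1},{"dx":-0.806,"dy":-0.177,"dz":-0.16,"wz":0.583,"grip":-1},{"dx":-0.806,"dy":-0.177,"dz":-0.16,"wz":0.583,"grip":-1},{"dx":-0.806,"dy":-0.177,"dz":-0.16,"wz":0.583,"grip":-1},{"dx":-0.806,"dy":-0.177,"dz":-0.16,"wz":0.583,"grip":-1},{"dx":-0.806,"dy":-0.177,"dz":-0.16,"wz":0.583,"grip":-1},{"dx":-0.806,"dy":-0.177,"dz":-0.16,"wz":0.583,"grip":-1},{"dx":-0.806,"dy":-0.177,"dz":-0.16,"wz":0.583,"grip":-1},{"dx":-0.806,"dy":-0.177,"dz":-0.16,"wz":0.583,"grip":-1},{"dx":-0.806,"dy":-0.177,"dz":-0.16,"wz":0.583,"grip":-1},{"dx":-0.806,"dy":-0.177,"dz":-0.16,"wz":0.583,"grip":-1}])

```text
schema error: expected keys dx, dy, dz, wx, wy, wz, grip
```

Emit:
apply_moves(moves=[{"dx":-0.806,"dy":-0.177,"wz":0.583,"grip":-1},{"dx":-0.806,"dy":-0.177,"wz":0.583,"grip":-1},{"dx":-0.806,"dy":-0.177,"wz":0.583,"grip":-1},{"dx":-0.806,"dy":-0.177,"wz":0.583,"grip":-1},{"dx":-0.806,"dy":-0.177,"wz":0.583,"grip":-1},{"dx":-0.806,"dy":-0.177,"wz":0.583,"grip":-1},{"dx":-0.806,"dy":-0.177,"wz":0.583,"grip":-1},{"dx":-0.806,"dy":-0.177,"wz":0.583,"grip":-1},{"dx":-0.806,"dy":-0.177,"wz":0.583,"grip":-1},{"dx":-0.806,"dy":-0.177,"wz":0.583,"grip":-1}])

```text
schema error: expected keys dx, dy, dz, wx, wy, wz, grip
```

Emit:
apply_moves(moves=[{"dx":-0.806,"dy":-0.177,"wz":0.583,"grip":-1},{"dx":-0.806,"dy":-0.177,"wz":0.583,"grip":-1},{"dx":-0.806,"dy":-0.177,"wz":0.583,"grip":-1},{"dx":-0.806,"dy":-0.177,"wz":0.583,"grip":-1},{"dx":-0.806,"dy":-0.177,"wz":0.583,"grip":-1},{"dx":-0.806,"dy":-0.177,"wz":0.583,"grip":-1},{"dx":-0.806,"dy":-0.177,"wz":0.583,"grip":-1},{"dx":-0.806,"dy":-0.177,"wz":0.583,"grip":-1},{"grip":-1},{"grip":-1},{"grip":-1}])

```text
schema error: expected keys dx, dy, dz, wx, wy, wz, grip
```

All keys are required, so I'm resending the rows with every key filled in.

Emit:
apply_moves(moves=[{"dx":-0.806,"dy":-0.177,"dz":-0.16,"wx":0,"wy":0,"wz":0.583,"grip":-1},{"dx":-0.806,"dy":-0.177,"dz":-0.16,"wx":0,"wy":0,"wz":0.583,"grip":-1},{"dx":-0.806,"dy":-0.177,"dz":-0.16,"wx":0,"wy":0,"wz":0.583,"grip":-1},{"dx":-0.806,"dy":-0.177,"dz":-0.16,"wx":0,"wy":0,"wz":0.583,"grip":-1},{"dx":-0.806,"dy":-0.177,"dz":-0.16,"wx":0,"wy":0,"wz":0.583,"grip":-1},{"dx":-0.806,"dy":-0.177,"dz":-0.16,"wx":0,"wy":0,"wz":0.583,"grip":-1},{"dx":-0.806,"dy":-0.177,"dz":-0.16,"wx":0,"wy":0,"wz":0.583,"grip":-1},{"dx":-0.806,"dy":-0.177,"dz":-0.16,"wx":0,"wy":0,"wz":0.583,"grip":-1},{"dx":-0.806,"dy":-0.177,"dz":-0.16,"wx":0,"wy":0,"wz":0.583,"grip":-1},{"dx":-0.806,"dy":-0.177,"dz":-0.16,"wx":0,"wy":0,"wz":0.583,"grip":-1},{"dx":-0.806,"dy":-0.177,"dz":-0.16,"wx":0,"wy":0,"wz":0.583,"grip":-1},{"dx":-0.806,"dy":-0.177,"dz":-0.16,"wx":0,"wy":0,"wz":0.583,"grip":-1}])

```text
clock: 3.2
tool_pos: [0.4539, 0.3885, 0.3336]
tool_rot: [3.141, -0.0, 2.28]
force: [0.2, 0.2, -0.1]
grip_width: 0.0858
finger_force: 0.0
```

Emit:
apply_moves(moves=[{"dx":-0.806,"dy":-0.177,"dz":0,"wx":0,"wy":0,"wz":0.583,"grip":-1},{"dx":-0.806,"dy":-0.177,"dz":0,"wx":0,"wy":0,"wz":0.583,"grip":-1},{"dx":-0.806,"dy":-0.177,"dz":0,"wx":0,"wy":0,"wz":0.583,"grip":-1},{"dx":-0.806,"dy":-0.177,"dz":0,"wx":0,"wy":0,"wz":0.583,"grip":-1},{"dx":-0.806,"dy":-0.177,"dz":0,"wx":0,"wy":0,"wz":0.583,"grip":-1},{"dx":-0.806,"dy":-0.177,"dz":0,"wx":0,"wy":0,"wz":0.583,"grip":-1},{"dx":-0.806,"dy":-0.177,"dz":0,"wx":0,"wy":0,"wz":0.583,"grip":-1},{"dx":-0.806,"dy":-0.177,"dz":0,"wx":0,"wy":0,"wz":0.583,"grip":-1},{"dx":-0.806,"dy":-0.177,"dz":0,"wx":0,"wy":0,"wz":0.583,"grip":-1},{"dx":-0.806,"dy":-0.177,"dz":0,"wx":0,"wy":0,"wz":0.583,"grip":-1},{"dx":-0.806,"dy":-0.177,"dz":0,"wx":0,"wy":0,"wz":0.583,"grip":-1},{"dx":-0.806,"dy":-0.177,"dz":0,"wx":0,"wy":0,"wz":0.583,"grip":-1}])

```text
clock: 4.2
tool_pos: [0.5363, 0.0073, 0.3333]
tool_rot: [3.141, -0.0, 1.669]
force: [0.3, 0.3, 0.8]
grip_width: 0.0857
finger_force: 0.0
```

Emit:
apply_moves(moves=[{"dx":-0.806,"dy":-0.177,"dz":0,"wx":0,"wy":0,"wz":0.583,"grip":-1},{"dx":-0.806,"dy":-0.177,"dz":0,"wx":0,"wy":0,"wz":0.583,"grip":-1},{"dx":-0.806,"dy":-0.177,"dz":0,"wx":0,"wy":0,"wz":0.583,"grip":-1},{"dx":-0.806,"dy":-0.177,"dz":0,"wx":0,"wy":0,"wz":0.583,"grip":-1},{"dx":-0.806,"dy":-0.177,"dz":0,"wx":0,"wy":0,"wz":0.583,"grip":-1},{"dx":-0.806,"dy":-0.177,"dz":0,"wx":0,"wy":0,"wz":0.583,"grip":-1},{"dx":0,"dy":0,"dz":0,"wx":0,"wy":0,"wz":0,"grip":-1},{"dx":0,"dy":0,"dz":0,"wx":0,"wy":0,"wz":0,"grip":-1}])

```text
clock: 4.87
tool_pos: [0.4881, -0.1847, 0.3334]
tool_rot: [3.141, -0.0, 1.362]
force: [0.1, 0.8, -0.1]
grip_width: 0.0854
finger_force: 0.0
```

```bash
cat >> h.py <<'E'
YAW=1.3657; U=np.array([np.cos(YAW),np.sin(YAW),0]); X=np.array([np.sin(YAW),-np.cos(YAW),0])
H=np.array([.5455,.0972,.120])   # hinge, above the bench
def bottle(th,cam="side"):
    """y of bottle along the tray from a depth picture, given tilt th (tray frame about the hinge)"""
    p,d=env.snapshot(cam);Q=cloud(cam,d)-H
    x=Q@X;y0=Q@U;z0=Q[:,2];c,s=np.cos(th),np.sin(th)
    y=c*y0-s*z0; z=s*y0+c*z0-.012      # th>0 raises -y end
    k=(abs(x)<.08)&(abs(y)<.2)&(z>.02)&(z<.09)&(x>-.045)&(x<.025)
    y,z=y[k],z[k]
    if k.sum()<50:return None
    r=least_squares(lambda q:np.hypot(y-q[0],z-q[1])-.035,[np.median(y),.035],loss="soft_l1",f_scale=.002)
    f=(abs(x)<.06)&(abs(c*y0-s*z0)<.2)&(abs(s*y0+c*z0-.012)<.012)
    sl=np.polyfit(y0[f],z0[f],1)[0]
    return r.x.round(4),int(k.sum()),round(-np.arctan(sl),4)
def tilt():
    s=env.observe();t=s["tool_pos"];return s["clock"],t,s["tool_rot"]
E
python3 - <<'E'
from h import *
p,d=env.snapshot("wrist");print(lm("wrist","tray_grip"),lm("wrist","tray_grip","spot_in"))
cv2.imwrite("pics/w.png",p[...,::-1])
r=env.cut_out("wrist","tray_grip")
P=cloud("wrist",d);Q=P-H
k=(abs(Q@X)<.05)&(Q@U<-.25)&(Q@U>-.34)&(P[:,2]>.11)&(P[:,2]<.18)
print("handle x range",np.percentile((Q@X)[k],[2,50,98]),"y",np.percentile((Q@U)[k],[1,99]),"z",np.median(P[k,2]),k.sum())
for c in("side","scene"):print(bottle(0,c))
print((np.array(env.observe()["tool_pos"])-H)@np.c_[X,U])
E
```

```text
[(0.74, [0.4892, -0.1741, 0.1428])] [(0.72, [0.5021, -0.0755, 0.1336]), (0.23, [0.5219, -0.439, 0.015])]
handle x range [-0.01237156  0.00055606  0.01391114] y [-0.31791331 -0.25073103] z 0.14969927555056406 2277
(array([0.0482, 0.0345]), 904, np.float64(-0.006))
(array([0.0473, 0.0334]), 334, np.float64(0.0005))
[ 0.00193144 -0.28413646]
```

View pics/w.png

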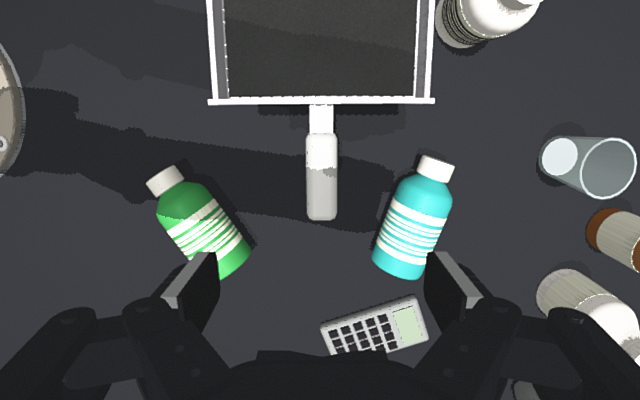

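Wrist view: the handle bar is at (321,178), centred between the open fingers, with look-alikes on the bench well below at (203,225) and (412,220). Next I descend and grip.

Emit:
apply_moves(moves=[{"dx":0,"dy":-0.03,"dz":0.9,"wx":0,"wy":0,"wz":0,"grip":-1},{"dx":0,"dy":0,"dz":0.9,"wx":0,"wy":0,"wz":0,"grip":-1},{"dx":0,"dy":0,"dz":0.9,"wx":0,"wy":0,"wz":-0.04,"grip":-1},{"dx":0,"dy":0,"dz":0.9,"wx":0,"wy":0,"wz":0,"grip":-1},{"dx":0,"dy":0,"dz":0.6,"wx":0,"wy":0,"wz":0,"grip":-1},{"dx":0,"dy":0,"dz":0.42,"wx":0,"wy":0,"wz":0,"grip":-1},{"dx":0,"dy":0,"dz":0,"wx":0,"wy":0,"wz":0,"grip":-1},{"dx":0,"dy":0,"dz":0,"wx":0,"wy":0,"wz":0,"grip":-1}])

```text
clock: 5.83
tool_pos: [0.4877, -0.1819, 0.1479]
tool_rot: [-3.14, 0.0, 1.371]
force: [0.1, -0.8, 0.9]
grip_width: 0.0856
finger_force: 0.0
```

Emit:
apply_moves(grip_force=60, moves=[{"dx":0,"dy":0,"dz":0,"wx":0,"wy":0,"wz":0,"grip":1},{"dx":0,"dy":0,"dz":0,"wx":0,"wy":0,"wz":0,"grip":1},{"dx":0,"dy":0,"dz":0,"wx":0,"wy":0,"wz":0,"grip":1},{"dx":0,"dy":0,"dz":0,"wx":0,"wy":0,"wz":0,"grip":1},{"dx":0,"dy":0,"dz":0,"wx":0,"wy":0,"wz":0,"grip":1},{"dx":0,"dy":0,"dz":0,"wx":0,"wy":0,"wz":0,"grip":1},{"dx":0,"dy":0,"dz":0,"wx":0,"wy":0,"wz":0,"grip":1},{"dx":0,"dy":0,"dz":0,"wx":0,"wy":0,"wz":0,"grip":1}])

```text
clock: 6.5
tool_pos: [0.4885, -0.1825, 0.1488]
tool_rot: [3.14, -0.0, 1.37]
force: [2.3, -0.3, 2.3]
grip_width: 0.027
finger_force: 62.5
```

```bash
python3 - <<'E'
from h import *
s=env.observe();print(s["tool_pos"],s["tool_rot"],s["grip_width"],s["finger_force"],s["force"])
print((np.array(s["tool_pos"])-H)@np.c_[X,U]);print(bottle(0),env.observe()["clock"])
E
```

```text
[ 0.48853939 -0.18253687  0.14877316] [ 3.14003647e+00 -1.26960700e-04  1.36998204e+00] 0.02696420490624522 62.50985383987427 [ 2.27521783 -0.33891191  2.32772676]
[ 0.00120483 -0.28547465]
(array([0.0481, 0.0345]), 901, np.float64(-0.0074)) 6.55
```

Gripped (27 mm opening, 62 N). First gentle tilt pulse: handle up 0.05 rad, then level.

Emit:
apply_moves(moves=[{"dx":0.044,"dy":0,"dz":-0.357,"wx":0,"wy":-0.573,"wz":0,"grip":1},{"dx":0,"dy":0,"dz":0,"wx":0,"wy":0,"wz":0,"grip":1},{"dx":0,"dy":0,"dz":0,"wx":0,"wy":0,"wz":0,"grip":1},{"dx":0,"dy":0,"dz":0,"wx":0,"wy":0,"wz":0,"grip":1},{"dx":0,"dy":0,"dz":0,"wx":0,"wy":0,"wz":0,"grip":1},{"dx":-0.026,"dy":0,"dz":0.357,"wx":0,"wy":0.573,"wz":0,"grip":1}])

```text
clock: 7.05
tool_pos: [0.4886, -0.1825, 0.1493]
tool_rot: [3.14, 0.001, 1.372]
force: [1.7, -1.9, 2.4]
grip_width: 0.027
finger_force: 63.9
```

```bash
cat >> h.py <<'E'
def look(n=3,off=.0288):
    import time
    R=[]
    for i in range(n):
        s=env.observe();q=(np.array(s["tool_pos"])-H);th=np.arcsin((q[2]-off)/.2855)
        b=bottle(th);R.append((s["clock"],b[0][0]));print(round(s["clock"],3),"th",round(th,4),"pitch",np.round(s["tool_rot"],3)[:2],"y",b[0],b[2])
    R=np.array(R);
    if n>1:print("v",np.polyfit(R[:,0],R[:,1],1)[0].round(4),"r",(q@U).round(4),"F",np.round(s["force"],1))
E
python3 -c "
from h import *
look()"
```

```text
7.05 th 0.0018 pitch [3.14e+00 1.00e-03] y [0.0756 0.0354] -0.0056
7.1 th -0.0064 pitch [ 3.139 -0.005] y [0.0806 0.0354] -0.0137
7.15 th -0.005 pitch [ 3.14e+00 -3.00e-03] y [0.0847 0.0354] -0.0123
v 0.091 r -0.2856 F [ 6.8  0.3 -2.9]
```

Emit:
apply_moves(moves=[{"dx":0.011,"dy":0,"dz":-0.107,"wx":0,"wy":-0.172,"wz":0,"grip":1},{"dx":0,"dy":0,"dz":0,"wx":0,"wy":0,"wz":0,"grip":1},{"dx":0,"dy":0,"dz":0,"wx":0,"wy":0,"wz":0,"grip":1},{"dx":-0.008,"dy":0,"dz":0.093,"wx":0,"wy":0.149,"wz":0,"grip":1},{"dx":0,"dy":0,"dz":0,"wx":0,"wy":0,"wz":0,"grip":1}])

```text
clock: 7.62
tool_pos: [0.4885, -0.1825, 0.1486]
tool_rot: [3.14, 0.0, 1.369]
force: [6.4, -0.6, 0.3]
grip_width: 0.027
finger_force: 63.6
```

```bash
python3 -c "
from h import *
look()"
```

```text
7.617 th -0.0006 pitch [3.14 0.  ] y [0.1112 0.0354] -0.0082
7.667 th -0.0006 pitch [3.14e+00 1.00e-03] y [0.1129 0.0354] -0.0079
7.717 th -0.0006 pitch [3.14e+00 1.00e-03] y [0.1144 0.0354] -0.008
v 0.032 r -0.2855 F [ 7.  -0.8 -0.6]
```

Emit:
apply_moves(moves=[{"dx":0.034,"dy":0,"dz":-0.286,"wx":0,"wy":-0.458,"wz":0,"grip":1},{"dx":0,"dy":0,"dz":0,"wx":0,"wy":0,"wz":0,"grip":1},{"dx":0,"dy":0,"dz":0,"wx":0,"wy":0,"wz":0,"grip":1},{"dx":-0.022,"dy":0,"dz":0.286,"wx":0,"wy":0.458,"wz":0,"grip":1},{"dx":0,"dy":0,"dz":0,"wx":0,"wy":0,"wz":0,"grip":1}])

```text
clock: 8.18
tool_pos: [0.4884, -0.1826, 0.148]
tool_rot: [3.14, -0.002, 1.369]
force: [8.0, -0.5, -1.8]
grip_width: 0.0271
finger_force: 63.5
```

```bash
python3 -c "
from h import *
look()"
```

```text
8.183 th -0.0029 pitch [ 3.14e+00 -2.00e-03] y [0.1341 0.0354] -0.0105
8.233 th -0.002 pitch [ 3.14 -0.  ] y [0.1363 0.0354] -0.0096
8.283 th -0.0017 pitch [3.14 0.  ] y [0.1381 0.0354] -0.0093
v 0.04 r -0.2855 F [ 7.7 -0.9 -1.2]
```

Emit:
apply_moves(moves=[{"dx":0,"dy":0,"dz":0,"wx":0,"wy":0,"wz":0,"grip":1},{"dx":0,"dy":0,"dz":0,"wx":0,"wy":0,"wz":0,"grip":1},{"dx":0,"dy":0,"dz":0,"wx":0,"wy":0,"wz":0,"grip":1},{"dx":0,"dy":0,"dz":0,"wx":0,"wy":0,"wz":0,"grip":1}])

```text
clock: 8.67
tool_pos: [0.4885, -0.1825, 0.1485]
tool_rot: [3.14, 0.001, 1.37]
force: [7.6, -1.2, -1.3]
grip_width: 0.0272
finger_force: 63.6
```

```bash
python3 -c "
from h import *
look()
print(bottle(-.001,'scene'))"
```

```text
8.667 th -0.0011 pitch [3.14e+00 1.00e-03] y [0.143  0.0354] -0.0088
8.717 th -0.0011 pitch [3.14e+00 1.00e-03] y [0.1431 0.0355] -0.0089
8.767 th -0.0011 pitch [3.14e+00 1.00e-03] y [0.1431 0.0354] -0.0086
v 0.001 r -0.2855 F [ 7.2 -1.3 -0.8]
(array([0.142 , 0.0336]), 310, np.float64(-0.0022))
```

At rest at +0.143, about 38 mm from the far wall and confirmed by both cameras. Now rolling it back.

Emit:
apply_moves(moves=[{"dx":-0.029,"dy":0,"dz":0.428,"wx":0,"wy":0.688,"wz":0,"grip":1},{"dx":0,"dy":0,"dz":0,"wx":0,"wy":0,"wz":0,"grip":1},{"dx":0,"dy":0,"dz":0,"wx":0,"wy":0,"wz":0,"grip":1},{"dx":0,"dy":0,"dz":0,"wx":0,"wy":0,"wz":0,"grip":1},{"dx":0,"dy":0,"dz":0,"wx":0,"wy":0,"wz":0,"grip":1},{"dx":0.044,"dy":0,"dz":-0.357,"wx":0,"wy":-0.573,"wz":0,"grip":1}])

```text
clock: 9.37
tool_pos: [0.4884, -0.1829, 0.1447]
tool_rot: [3.141, -0.011, 1.367]
force: [8.0, 2.5, -1.4]
grip_width: 0.0267
finger_force: 63.9
```

```bash
python3 -c "
from h import *
look()"
```

```text
9.367 th -0.0144 pitch [ 3.141 -0.011] y [0.1057 0.0355] -0.0216
9.417 th -0.0059 pitch [ 3.141 -0.005] y [0.0986 0.0353] -0.0134
9.467 th -0.0074 pitch [ 3.14  -0.008] y [0.0922 0.0354] -0.0146
v -0.135 r -0.2856 F [ 4.6 -2.4  3.5]
```

Emit:
apply_moves(moves=[{"dx":-0.007,"dy":0,"dz":0.071,"wx":0,"wy":0.115,"wz":0,"grip":1},{"dx":0,"dy":0,"dz":0,"wx":0,"wy":0,"wz":0,"grip":1},{"dx":0,"dy":0,"dz":0,"wx":0,"wy":0,"wz":0,"grip":1},{"dx":0,"dy":0,"dz":0,"wx":0,"wy":0,"wz":0,"grip":1},{"dx":0,"dy":0,"dz":0,"wx":0,"wy":0,"wz":0,"grip":1},{"dx":0,"dy":0,"dz":0,"wx":0,"wy":0,"wz":0,"grip":1},{"dx":0,"dy":0,"dz":0,"wx":0,"wy":0,"wz":0,"grip":1}])

```text
clock: 10.1
tool_pos: [0.4884, -0.183, 0.1429]
tool_rot: [3.14, -0.02, 1.369]
force: [5.9, -0.6, 1.3]
grip_width: 0.027
finger_force: 64.6
```

```bash
python3 -c "
from h import *
look()"
```

```text
10.1 th -0.0206 pitch [ 3.14 -0.02] y [0.0179 0.0339] -0.0282
10.15 th -0.0206 pitch [ 3.14 -0.02] y [0.0121 0.0339] -0.0279
10.2 th -0.0206 pitch [ 3.14 -0.02] y [0.0061 0.0339] -0.028
v -0.118 r -0.286 F [ 7.5 -0.5  1.2]
```

Emit:
apply_moves(moves=[{"dx":0,"dy":0,"dz":0,"wx":0,"wy":0,"wz":0,"grip":1},{"dx":0,"dy":0,"dz":0,"wx":0,"wy":0,"wz":0,"grip":1},{"dx":0,"dy":0,"dz":0,"wx":0,"wy":0,"wz":0,"grip":1},{"dx":0,"dy":0,"dz":0,"wx":0,"wy":0,"wz":0,"grip":1},{"dx":0,"dy":0,"dz":0,"wx":0,"wy":0,"wz":0,"grip":1}])

```text
clock: 10.67
tool_pos: [0.4884, -0.183, 0.1429]
tool_rot: [3.14, -0.02, 1.369]
force: [7.8, -0.4, 0.7]
grip_width: 0.0271
finger_force: 64.6
```

```bash
python3 -c "
from h import *
look()"
```

```text
10.667 th -0.0206 pitch [ 3.14 -0.02] y [-0.049   0.0335] -0.0277
10.717 th -0.0206 pitch [ 3.14 -0.02] y [-0.055   0.0335] -0.0275
10.767 th -0.0206 pitch [ 3.14 -0.02] y [-0.0609  0.0335] -0.0276
v -0.119 r -0.286 F [ 7.  -0.7  0.6]
```

Emit:
apply_moves(moves=[{"dx":0,"dy":0,"dz":0,"wx":0,"wy":0,"wz":0,"grip":1},{"dx":0,"dy":0,"dz":0,"wx":0,"wy":0,"wz":0,"grip":1},{"dx":0.015,"dy":0,"dz":-0.143,"wx":0,"wy":-0.229,"wz":0,"grip":1},{"dx":0,"dy":0,"dz":0,"wx":0,"wy":0,"wz":0,"grip":1},{"dx":0,"dy":0,"dz":0,"wx":0,"wy":0,"wz":0,"grip":1}])

```text
clock: 11.23
tool_pos: [0.4885, -0.1825, 0.1488]
tool_rot: [3.14, 0.0, 1.37]
force: [7.1, -0.4, 1.9]
grip_width: 0.0268
finger_force: 64.6
```

```bash
python3 -c "
from h import *
look()"
```

```text
11.233 th -0.0001 pitch [3.14 0.  ] y [-0.1154  0.0335] -0.0085
11.283 th -0.0003 pitch [ 3.14 -0.  ] y [-0.1201  0.0334] -0.0082
11.333 th -0.0003 pitch [ 3.14 -0.  ] y [-0.1242  0.0334] -0.0084
v -0.088 r -0.2855 F [7.1 0.  1.7]
```

Emit:
apply_moves(moves=[{"dx":0.003,"dy":0,"dz":-0.036,"wx":0,"wy":-0.057,"wz":0,"grip":1},{"dx":0,"dy":0,"dz":0,"wx":0,"wy":0,"wz":0,"grip":1},{"dx":0,"dy":0,"dz":0,"wx":0,"wy":0,"wz":0,"grip":1},{"dx":0,"dy":0,"dz":0,"wx":0,"wy":0,"wz":0,"grip":1},{"dx":0,"dy":0,"dz":0,"wx":0,"wy":0,"wz":0,"grip":1},{"dx":0,"dy":0,"dz":0,"wx":0,"wy":0,"wz":0,"grip":1},{"dx":0,"dy":0,"dz":0,"wx":0,"wy":0,"wz":0,"grip":1}])

```text
clock: 11.97
tool_pos: [0.4885, -0.1824, 0.15]
tool_rot: [3.14, 0.005, 1.37]
force: [7.4, -1.4, -0.6]
grip_width: 0.0272
finger_force: 64.3
```

```bash
python3 -c "
from h import *
look()
print(bottle(.005,'scene'))"
```

```text
11.967 th 0.0041 pitch [3.14  0.005] y [-0.1511  0.0335] -0.0042
12.017 th 0.004 pitch [3.14  0.005] y [-0.1513  0.0334] -0.0042
12.067 th 0.004 pitch [3.14  0.005] y [-0.1513  0.0335] -0.0038
v -0.002 r -0.2853 F [ 7.  -0.5  0.7]
(array([-0.1538,  0.033 ]), 369, np.float64(0.0029))
```

Emit:
apply_moves(moves=[{"dx":0.044,"dy":0,"dz":-0.357,"wx":0,"wy":-0.573,"wz":0,"grip":1},{"dx":0,"dy":0,"dz":0,"wx":0,"wy":0,"wz":0,"grip":1},{"dx":0,"dy":0,"dz":0,"wx":0,"wy":0,"wz":0,"grip":1},{"dx":0,"dy":0,"dz":0,"wx":0,"wy":0,"wz":0,"grip":1},{"dx":0,"dy":0,"dz":0,"wx":0,"wy":0,"wz":0,"grip":1},{"dx":0,"dy":0,"dz":0,"wx":0,"wy":0,"wz":0,"grip":1},{"dx":-0.026,"dy":0,"dz":0.357,"wx":0,"wy":0.573,"wz":0,"grip":1}])

```text
clock: 12.75
tool_pos: [0.4886, -0.1823, 0.1511]
tool_rot: [3.14, 0.006, 1.372]
force: [4.8, -2.1, 2.5]
grip_width: 0.027
finger_force: 65.1
```

```bash
python3 -c "
from h import *
look()"
```

```text
12.75 th 0.0079 pitch [3.14  0.006] y [-0.1093  0.0334] 0.0003
12.8 th -0.0001 pitch [ 3.139 -0.   ] y [-0.1028  0.0334] -0.0079
12.85 th 0.0013 pitch [3.14e+00 2.00e-03] y [-0.0972  0.0334] -0.0063
v 0.121 r -0.2854 F [ 9.6  0.4 -3.4]
```

Emit:
apply_moves(moves=[{"dx":0,"dy":0,"dz":0,"wx":0,"wy":0,"wz":0,"grip":1},{"dx":0,"dy":0,"dz":0,"wx":0,"wy":0,"wz":0,"grip":1},{"dx":0,"dy":0,"dz":0,"wx":0,"wy":0,"wz":0,"grip":1},{"dx":0,"dy":0,"dz":0,"wx":0,"wy":0,"wz":0,"grip":1}])

```text
clock: 13.23
tool_pos: [0.4885, -0.1824, 0.1497]
tool_rot: [3.14, 0.005, 1.369]
force: [8.0, -1.8, -3.7]
grip_width: 0.027
finger_force: 64.5
```

```bash
python3 -c "
from h import *
look()"
```

```text
13.233 th 0.0033 pitch [3.14  0.005] y [-0.0653  0.0335] -0.004
13.283 th 0.0033 pitch [3.14  0.005] y [-0.0625  0.0335] -0.0036
13.333 th 0.0034 pitch [3.14  0.005] y [-0.0599  0.0336] -0.0036
v 0.054 r -0.2854 F [ 9.4 -1.6 -3.2]
```

Emit:
apply_moves(moves=[{"dx":0.01,"dy":0,"dz":-0.1,"wx":0,"wy":-0.16,"wz":0,"grip":1},{"dx":0,"dy":0,"dz":0,"wx":0,"wy":0,"wz":0,"grip":1},{"dx":-0.011,"dy":0,"dz":0.121,"wx":0,"wy":0.195,"wz":0,"grip":1},{"dx":0,"dy":0,"dz":0,"wx":0,"wy":0,"wz":0,"grip":1},{"dx":0,"dy":0,"dz":0,"wx":0,"wy":0,"wz":0,"grip":1},{"dx":0,"dy":0,"dz":0,"wx":0,"wy":0,"wz":0,"grip":1},{"dx":0,"dy":0,"dz":0,"wx":0,"wy":0,"wz":0,"grip":1}])

```text
clock: 13.97
tool_pos: [0.4885, -0.1825, 0.1489]
tool_rot: [3.14, 0.002, 1.369]
force: [8.7, -0.9, -3.2]
grip_width: 0.0271
finger_force: 64.5
```

```bash
python3 -c "
from h import *
look(2)
print(bottle(.001,'scene'))
for c in('side','scene'):
    for k in range(2):
        env.snapshot(c)
        print(c,[[d[0]]+[round(v,4) for v in ((np.array(d[1])-H)@np.c_[X,U])] for n in('scanner_eye','bottle') for d in lm(c,n) if d[1][2]>.1])
p,d=env.snapshot('side');cv2.imwrite('pics/end.png',cv2.resize(p[140:320,190:410,::-1],None,fx=3,fy=3))
"
```

```text
13.967 th 0.0005 pitch [3.14e+00 2.00e-03] y [-0.0409  0.0337] -0.0069
14.017 th 0.0005 pitch [3.14e+00 2.00e-03] y [-0.0409  0.0336] -0.0064
v -0.0 r -0.2854 F [ 9.2 -1.7 -2.7]
(array([-0.0433,  0.0334]), 345, np.float64(-0.0003))
side [[0.96, np.float64(-0.1529), np.float64(-0.0391)]]
side [[0.93, np.float64(-0.1538), np.float64(-0.0413)], [0.77, np.float64(-0.0129), np.float64(-0.04)]]
scene [[0.83, np.float64(-0.1536), np.float64(-0.0391)], [0.59, np.float64(-0.015), np.float64(-0.0439)]]
scene [[0.63, np.float64(-0.1535), np.float64(-0.0369)], [0.45, np.float64(-0.0), np.float64(-0.29)], [0.33, np.float64(0.0003), np.float64(-0.0004)], [0.72, np.float64(-0.0119), np.float64(-0.0421)]]
```

View pics/end.png

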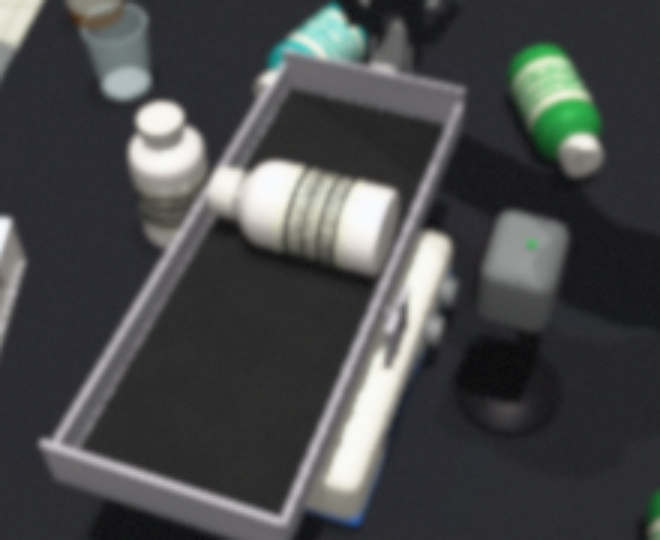

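The bottle (crop (320,215)) is at rest, within about 3 mm of the scanner's centre line by both cameras, and the tray is level. Now I hold for over 5 s.

Emit:
apply_moves(moves=[{"dx":0,"dy":0,"dz":0,"wx":0,"wy":0,"wz":0,"grip":1},{"dx":0,"dy":0,"dz":0,"wx":0,"wy":0,"wz":0,"grip":1},{"dx":0,"dy":0,"dz":0,"wx":0,"wy":0,"wz":0,"grip":1},{"dx":0,"dy":0,"dz":0,"wx":0,"wy":0,"wz":0,"grip":1},{"dx":0,"dy":0,"dz":0,"wx":0,"wy":0,"wz":0,"grip":1},{"dx":0,"dy":0,"dz":0,"wx":0,"wy":0,"wz":0,"grip":1},{"dx":0,"dy":0,"dz":0,"wx":0,"wy":0,"wz":0,"grip":1},{"dx":0,"dy":0,"dz":0,"wx":0,"wy":0,"wz":0,"grip":1},{"dx":0,"dy":0,"dz":0,"wx":0,"wy":0,"wz":0,"grip":1},{"dx":0,"dy":0,"dz":0,"wx":0,"wy":0,"wz":0,"grip":1},{"dx":0,"dy":0,"dz":0,"wx":0,"wy":0,"wz":0,"grip":1},{"dx":0,"dy":0,"dz":0,"wx":0,"wy":0,"wz":0,"grip":1}])

```text
clock: 15.77
tool_pos: [0.4885, -0.1825, 0.149]
tool_rot: [3.14, 0.002, 1.37]
force: [8.5, -1.0, -2.7]
grip_width: 0.0271
finger_force: 64.5
```

Emit:
apply_moves(moves=[{"dx":0,"dy":0,"dz":0,"wx":0,"wy":0,"wz":0,"grip":1},{"dx":0,"dy":0,"dz":0,"wx":0,"wy":0,"wz":0,"grip":1},{"dx":0,"dy":0,"dz":0,"wx":0,"wy":0,"wz":0,"grip":1},{"dx":0,"dy":0,"dz":0,"wx":0,"wy":0,"wz":0,"grip":1},{"dx":0,"dy":0,"dz":0,"wx":0,"wy":0,"wz":0,"grip":1},{"dx":0,"dy":0,"dz":0,"wx":0,"wy":0,"wz":0,"grip":1},{"dx":0,"dy":0,"dz":0,"wx":0,"wy":0,"wz":0,"grip":1},{"dx":0,"dy":0,"dz":0,"wx":0,"wy":0,"wz":0,"grip":1},{"dx":0,"dy":0,"dz":0,"wx":0,"wy":0,"wz":0,"grip":1},{"dx":0,"dy":0,"dz":0,"wx":0,"wy":0,"wz":0,"grip":1},{"dx":0,"dy":0,"dz":0,"wx":0,"wy":0,"wz":0,"grip":1},{"dx":0,"dy":0,"dz":0,"wx":0,"wy":0,"wz":0,"grip":1}])

```text
clock: 16.77
tool_pos: [0.4885, -0.1825, 0.1489]
tool_rot: [3.14, 0.002, 1.369]
force: [8.6, -1.9, -2.3]
grip_width: 0.0268
finger_force: 64.5
```

Emit:
apply_moves(moves=[{"dx":0,"dy":0,"dz":0,"wx":0,"wy":0,"wz":0,"grip":1},{"dx":0,"dy":0,"dz":0,"wx":0,"wy":0,"wz":0,"grip":1},{"dx":0,"dy":0,"dz":0,"wx":0,"wy":0,"wz":0,"grip":1},{"dx":0,"dy":0,"dz":0,"wx":0,"wy":0,"wz":0,"grip":1},{"dx":0,"dy":0,"dz":0,"wx":0,"wy":0,"wz":0,"grip":1},{"dx":0,"dy":0,"dz":0,"wx":0,"wy":0,"wz":0,"grip":1},{"dx":0,"dy":0,"dz":0,"wx":0,"wy":0,"wz":0,"grip":1},{"dx":0,"dy":0,"dz":0,"wx":0,"wy":0,"wz":0,"grip":1},{"dx":0,"dy":0,"dz":0,"wx":0,"wy":0,"wz":0,"grip":1},{"dx":0,"dy":0,"dz":0,"wx":0,"wy":0,"wz":0,"grip":1},{"dx":0,"dy":0,"dz":0,"wx":0,"wy":0,"wz":0,"grip":1},{"dx":0,"dy":0,"dz":0,"wx":0,"wy":0,"wz":0,"grip":1}])

```text
clock: 17.77
tool_pos: [0.4885, -0.1825, 0.1489]
tool_rot: [3.14, 0.002, 1.369]
force: [8.7, -1.4, -3.2]
grip_width: 0.027
finger_force: 64.5
```

Emit:
apply_moves(moves=[{"dx":0,"dy":0,"dz":0,"wx":0,"wy":0,"wz":0,"grip":1},{"dx":0,"dy":0,"dz":0,"wx":0,"wy":0,"wz":0,"grip":1},{"dx":0,"dy":0,"dz":0,"wx":0,"wy":0,"wz":0,"grip":1},{"dx":0,"dy":0,"dz":0,"wx":0,"wy":0,"wz":0,"grip":1},{"dx":0,"dy":0,"dz":0,"wx":0,"wy":0,"wz":0,"grip":1},{"dx":0,"dy":0,"dz":0,"wx":0,"wy":0,"wz":0,"grip":1},{"dx":0,"dy":0,"dz":0,"wx":0,"wy":0,"wz":0,"grip":1},{"dx":0,"dy":0,"dz":0,"wx":0,"wy":0,"wz":0,"grip":1},{"dx":0,"dy":0,"dz":0,"wx":0,"wy":0,"wz":0,"grip":1},{"dx":0,"dy":0,"dz":0,"wx":0,"wy":0,"wz":0,"grip":1},{"dx":0,"dy":0,"dz":0,"wx":0,"wy":0,"wz":0,"grip":1},{"dx":0,"dy":0,"dz":0,"wx":0,"wy":0,"wz":0,"grip":1}])

```text
clock: 18.77
tool_pos: [0.4885, -0.1825, 0.149]
tool_rot: [3.14, 0.002, 1.369]
force: [8.7, -1.0, -3.5]
grip_width: 0.0267
finger_force: 64.5
```

Emit:
apply_moves(moves=[{"dx":0,"dy":0,"dz":0,"wx":0,"wy":0,"wz":0,"grip":1},{"dx":0,"dy":0,"dz":0,"wx":0,"wy":0,"wz":0,"grip":1},{"dx":0,"dy":0,"dz":0,"wx":0,"wy":0,"wz":0,"grip":1},{"dx":0,"dy":0,"dz":0,"wx":0,"wy":0,"wz":0,"grip":1},{"dx":0,"dy":0,"dz":0,"wx":0,"wy":0,"wz":0,"grip":1},{"dx":0,"dy":0,"dz":0,"wx":0,"wy":0,"wz":0,"grip":1},{"dx":0,"dy":0,"dz":0,"wx":0,"wy":0,"wz":0,"grip":1},{"dx":0,"dy":0,"dz":0,"wx":0,"wy":0,"wz":0,"grip":1},{"dx":0,"dy":0,"dz":0,"wx":0,"wy":0,"wz":0,"grip":1},{"dx":0,"dy":0,"dz":0,"wx":0,"wy":0,"wz":0,"grip":1},{"dx":0,"dy":0,"dz":0,"wx":0,"wy":0,"wz":0,"grip":1},{"dx":0,"dy":0,"dz":0,"wx":0,"wy":0,"wz":0,"grip":1}])

```text
clock: 19.77
tool_pos: [0.4885, -0.1825, 0.149]
tool_rot: [3.14, 0.002, 1.369]
force: [8.8, -1.1, -3.3]
grip_width: 0.0268
finger_force: 64.5
```

```bash
python3 -c "
from h import *
look(2)
s=env.observe();print(s['clock'],s['finger_force'])
if abs(bottle(0)[0][0]+.040)<.006: print(env.hand_in())
"
```

```text
19.767 th 0.0005 pitch [3.14e+00 2.00e-03] y [-0.0409  0.0337] -0.0065
19.817 th 0.0005 pitch [3.14e+00 2.00e-03] y [-0.041   0.0336] -0.0063
v -0.002 r -0.2854 F [ 8.1 -2.1 -3.9]
19.8667 64.46676135063171
the job is handed in; nothing more can be done
None
```

I handed the job in at about 20 s: the bottle was rolled to about 38 mm from the far wall and 29 mm from the handle-end wall, then rested within about 3 mm of the scanner's centre line for over 5 s, with the tray level and the handle still gripped; no verdict came back.

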